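# Charge a ball mill and hold its selector at the third click

## Task

Take the scoop by its handle, scoop up the grinding balls in the tray and tip at least three of the four into the open jar on the mill, never touching a ball with the fingers, then stand the scoop back upright in the tray and let go of it. Then take the mill's selector knob and turn it clockwise from its home stop, counting the clicks, to the third click and not past it; it springs back if let go, so finish while still holding it there. Do not tip over the sample cup or the two dropper bottles.

Things in the scene. Friction and masses are not known exactly. Their poses are not given: they have to be found in the camera images.
- tray: Grey straight-sided open tray fixed to the bench, outside 208 (x) x 74 (y) x 32 (z) mm, walls and floor 4 mm thick (inside 200 x 66 mm). Origin: centre of its underside. x runs along its length, away from the robot at yaw 0. The balls lie in its -x half, the scoop stands in its +x half.
- scoop: Steel scoop, 100 g, standing on its flat base in the tray, axes within a few degrees of the tray's. Pan 70 (x) x 60 (y) mm outside, 55 mm wide inside, open towards its -x; floor 2 mm, back 30 mm high, sides 26 mm, cut away to a low curb in the front 25 mm. Origin on the underside: lip at x = -40 mm, pan ends at x = +30, handle behind it ends at x = +52 mm. Balls cannot pass beside it in the tray.
- scoop_handle (a point): Point in the middle of the scoop's black upright handle, 80 mm above the scoop's underside. The handle measures 22 mm along the scoop's x and 14 mm along its y (pinch the 14 mm from above) and rises from the underside to 100 mm.
- scoop_lip (a point): Middle of the lip of the scoop's mouth, on the underside. With the mouth raised 15 to 20 degrees balls stay in the pan; with it lowered some 40 degrees they roll out over the lip.
- ball_0_center (a point): Centre of one of four equal loose white ceramic grinding balls, 18 mm in diameter, polished and slippery, about 15 g, lying in the tray in front of the scoop's mouth.
- ball_1_center (a point): Centre of another of four equal loose white ceramic grinding balls, 18 mm in diameter, polished and slippery, about 15 g, lying in the tray in front of the scoop's mouth.
- ball_2_center (a point): Centre of another of four equal loose white ceramic grinding balls, 18 mm in diameter, polished and slippery, about 15 g, lying in the tray in front of the scoop's mouth.
- ball_3_center (a point): Centre of the last of four equal loose white ceramic grinding balls, 18 mm in diameter, polished and slippery, about 15 g, lying in the tray in front of the scoop's mouth.
- mill: Bench ball mill, fixed: white housing 170 (x) x 270 (y) mm, flat top 60 mm above the bench. Origin: centre of its underside; x points away from the robot at yaw 0, y to the left. The open steel jar stands on its top on the left (y = +70 mm), the selector knob on the right (y = -75 mm).
- jar_in (a point): Centre of the inner floor of the jar, 66 mm above the bench. The jar is open on top and fixed, 90 mm inside diameter, 100 mm outside, 44 mm deep inside; its rim is 110 mm above the bench. Axes as the mill's.
- selector (a joint): Angle of the selector knob, rad: 0 at its home stop (start), growing clockwise seen from above. Clicks at 0.419, 0.838, 1.257 (the third) and 1.676, end at 1.75. A return spring pulls it back to 0 from anywhere: 0.04 N m at home, 0.10 N m at the third click; the detents add a ripple of 0.04 N m with crests halfway between clicks.
- grip_bar: Black bar grip on the selector knob, turning with it: 48 (its x) x 12 (its y) x 34 mm high. Origin: on the knob's upright axis at the foot of the bar, 70 mm above the bench, on a round skirt of 50 mm. White line on top at the +x end (pointer); ticks on the dial mark home and the four clicks. At home its x is turned 0.628 rad to the left (counterclockwise) of the mill's x.
- sample_cup: Loose sample cup with a screw lid, 58 mm across, 70 mm high, bystander. Origin: centre of its underside.
- reagent_a: Loose small dropper bottle, 25 mm across, 74 mm high, behind the mill, bystander. Origin: centre of its underside.
- reagent_b: Loose small dropper bottle, 25 mm across, 74 mm high, beyond the tray, bystander. Origin: centre of its underside.
Things that resemble listed ones, but are neither listed nor needed, are in the scene too. Several things have the shape of the tray; the one meant has the colours described above. What is shaped like the scoop but orange or pink is not meant.

How it is judged:
By the outcome, as a careful person would: the job done as asked, in the order asked, and still so for the second after the job is handed in, while the arm keeps its last pose, push and grip.
It also fails if it takes over 72 s, if anything falls off the work surface, if the arm or the gripper's body presses on something with over 40 N, if the wrist force passes 120 N, or if a joint passes its speed limit or range.

## Robot

A 6-joint arm with a two-finger parallel gripper is mounted at the origin on a cart in front of the work surface, level with it; the furniture and walls round the work are solid. World frame = base frame: x ahead of the robot, y to its left, z up, the work surface at z = 0. Lengths are in m, angles in rad, forces in N, time in s.
With the tool pointing down it reaches from about 0.375 to 0.925 m from the base axis. Payload 5.7 kg.
Tool frame: the origin (TCP) lies midway between the tips of the shut fingers; the grasp point (between the pads) lies 19 mm behind it (grasp_offset is the distance from the TCP to the grasp point, in m); z points along the fingers, y is the line along which they close (so a half turn about z gives the same grasp; the last joint's range is limited). The gripper opens to 88 mm and grips with 3 to 60 N. Pads are 20 mm wide; open, the fingers measure 115 mm over their backs; the gripper's body (75 mm by 178 mm) begins 61 mm behind the grasp point.
Start: joints at [1.056, 0.359, 1.51, -0, 1.272, -0.115], TCP at [0.234, 0.553, 0.223] pointing down, gripper open.
Joint ranges: [-2.97, 2.97], [-1.01, 2.36], [0.21, 2.38], [-0.96, 4.11], [0.2, 2.71], [-2.98, 2.98]. Speed limits (rad/s): [2.39, 2.39, 3.14, 3.14, 3.14, 3.14].

## Interface

Orientations are given as a rotation vector (axis times angle).
In Python, from cell import get_state, grab_frame, calibration, sign_off, grasp_offset gives the robot as it stands.
- The arm moves only by the tool move_arm, never from a script. Its argument "targets" is a list that holds one entry, the list of rows, each a list of 5 numbers: the opening, from 0 (shut) to 1 (fully open), then the shift along the tool's x, y, z in m, then the turn about the tool's z in rad. A call has exactly 10 rows; each row shifts and turns the commanded pose from where the row before left it, along the tool's axes as they then stand; what a row does not reach is not made up. A row lasts 1/12 s, in which the tool goes at most 41.7 mm and 7.16 degrees, less where a joint would pass 70% of its speed; a pose out of reach is approached as far as the arm can. A call with a gripper value outside its range is refused whole. The fingers move at their own pace and stop on an object; "newtons" is the grip in N (left out, the last holds). Time passes only in rows, so rows that do not move let the fingers close, or fill a call up. It gives the time, the measured TCP pose, the force, the opening and the grip force at its end, in the units of the state.
- get_state(): the state, without advancing time (a new reading comes with each control period).
- grab_frame(name): name is "scene" or "side" or "wrist"; returns the picture (384x512x3 uint8, blue, green, red); there is no depth.
- calibration(name): a dict with "K" (3x3 intrinsics, pixels), "world_to_cam" (4x4, takes a point from world to camera coordinates). Camera axes: x right, y up, looking along -z (the intrinsics and any distortion apply to the point x, -y, -z); pixel columns grow to the right and rows downward; lengths in m; the calibration is good to about 2 mm. A picture is of the moment at which its call begins: read the wrist's pose just before it. calibration takes no time and is no camera call; for the wrist camera it gives the pose at the moment of the call.
- sign_off(): hands the job in; it is judged then, once.
The state is a dict: "clock": time; "q": joint angles; "qd": joint speeds; "joint_efforts": joint torques, N m; "position": TCP position; "ee_rot": TCP orientation; "force": force on the tool from outside, world axes, zero at the start; "torque": the same for the moment, N m; "finger_gap": opening from 0.0 (shut) to 1.0 (fully open); "grasp_force": force on a finger pad.
Only numpy, scipy, OpenCV 4.12 (cv2) and the standard library are available. Lean on these libraries where they do the work, as an engineer would, in place of code of your own. Each camera call takes 0.05 s, during which the arm holds its last target. There are 200 camera calls.

## Working session

There is one attempt and no reset: what is moved stays moved. The work goes in short steps, Python scripts to look and compute and a tool call to move; the robot and the scene stay as the last step left them, time stands still between calls to the robot, and variables do not carry over. Pictures are saved under pics/ and viewed, at most 10 in all, crops included, and the job is handed in when it is done.

Besides the shell and the picture viewer there is one more tool, called after ">>>" by a JSON object that holds its "api" and its "payload", one argument or row to a line. move_arm: Moves the arm, as the interface text tells. Its arguments: {"type":"object","properties":{"targets":{"type":"array","items":{"type":"array","items":{"type":"array","items":{"type":"number"}}}},"newtons":{"type":"number"}},"required":["targets"]}

```bash
mkdir -p pics; ls; python3 - <<'E'
from cell import *
import cv2,numpy as np
a=grab_frame("scene");b=grab_frame("side")
cv2.imwrite("pics/scene0.png",a);cv2.imwrite("pics/side0.png",b)
s=get_state();print(s,grasp_offset)
for n in("scene","side","wrist"):
  c=calibration(n);print(n,c)
E
```

```text
pics
{'clock': 0.1, 'q': array([ 1.05593932e+00,  3.59414552e-01,  1.51126657e+00,  1.20561197e-05,
        1.27249964e+00, -1.15110923e-01]), 'qd': array([-0.00027501, -0.00167136, -0.00062742, -0.00033283,  0.00042645,
        0.00064492]), 'joint_efforts': array([ 3.98364791e-04, -5.16357136e+01, -2.71406740e+01,  6.77392376e-02,
        2.76374380e-02, -2.04470552e-05]), 'position': array([0.23322799, 0.55217648, 0.22192655]), 'ee_rot': array([-6.23652632e-01, -3.07855426e+00,  2.36588587e-03]), 'force': array([ 0.43675978, -0.24194405, -0.11966871]), 'torque': array([-0.01878236,  0.02600564,  0.06743186]), 'grasp_force': 0.0, 'finger_gap': 0.9967834155364415} 0.0187
scene {'K': array([[494.35332621,   0.        , 249.05496579],
       [  0.        , 494.35332621, 195.08332023],
       [  0.        ,   0.        ,   1.        ]]), 'world_to_cam': array([[ 0.68876515, -0.72483307, -0.01481845, -0.20817176],
       [ 0.31432801,  0.28014352,  0.90703777, -0.32151903],
       [-0.65329968, -0.62939386,  0.42078843, -1.36752344],
       [ 0.        ,  0.        ,  0.        ,  1.   
[... 262 characters left out ...]
0.00828526,  0.52931601,  0.8483843 , -0.18440964],
       [-0.01549032, -0.84824368,  0.52937956, -1.07998953],
       [ 0.        ,  0.        ,  0.        ,  1.        ]])}
wrist {'K': array([[308.00933984,   0.        , 255.95654708],
       [  0.        , 308.00933984, 190.04346186],
       [  0.        ,   0.        ,   1.        ]]), 'world_to_cam': array([[ 3.88577963e-01,  9.21415758e-01, -4.09677355e-04,
        -5.99465232e-01],
       [-8.89997116e-01,  3.75212954e-01, -2.59075998e-01,
         3.20054445e-02],
       [-2.38562991e-01,  1.01035835e-01,  9.65856852e-01,
        -3.89174106e-01],
       [ 0.00000000e+00,  0.00000000e+00,  0.00000000e+00,
         1.00000000e+00]])}
```

View pics/scene0.png

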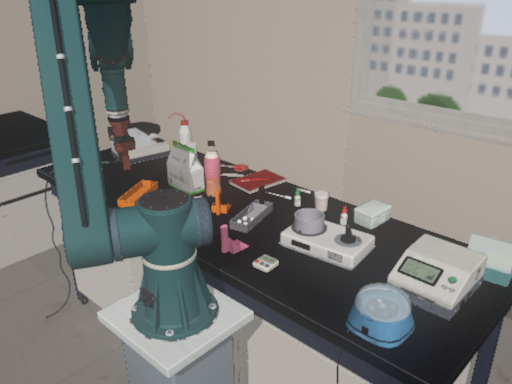

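View pics/side0.png

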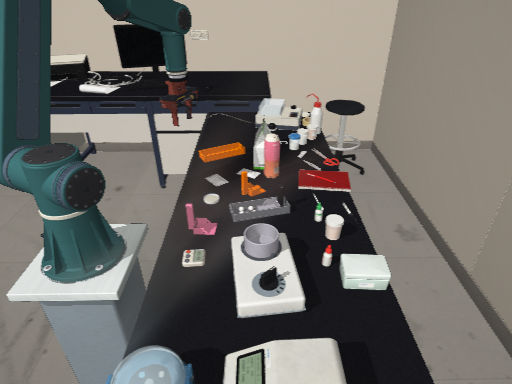

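The grey tray is at scene (252,214) and side (260,208). It holds white balls at its left, with the scoop at its right. Lookalikes are an orange tray at scene (138,193), an orange scoop at scene (220,203) and a pink scoop at scene (232,240). The mill is at scene (328,238) and side (267,270). I'll check the choice in one close crop.

```bash
python3 - <<'E'
import cv2,numpy as np
a=cv2.imread("pics/scene0.png")[185:265,215:375];b=cv2.imread("pics/side0.png")[185:325,215:355]
A=cv2.resize(a,(800,400),interpolation=2)
cv2.imwrite("pics/crop1.png",A)
cv2.imwrite("pics/crop2.png",cv2.resize(b,(600,600),interpolation=2))
E
```

```text
(no output)
```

View pics/crop2.png

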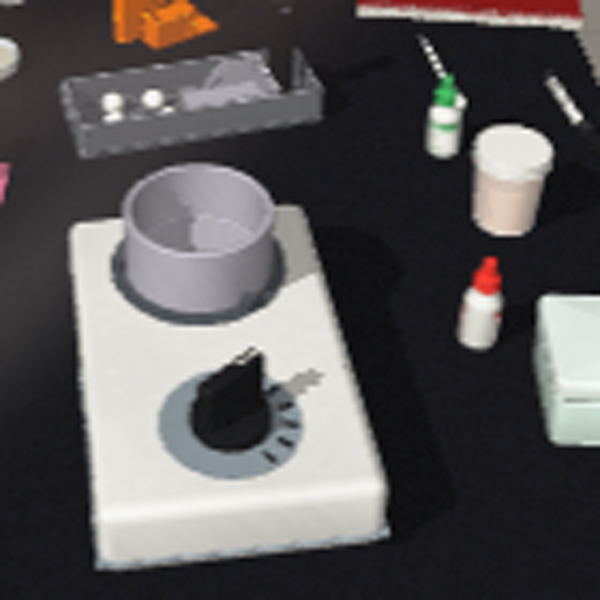

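The crop confirms it: the grey tray with balls (crop (112,102) and (152,98)) and the steel scoop (crop (235,80)) stand behind the jar. The jar rim is centred near crop (198,210). The knob is near (232,405), with its pointer line at (248,355) and ticks to its right. The green bottle, cup and red bottle are on the right side. I'll cast these pixels to world points.

```bash
cat > h.py <<'E'
import numpy as np,cv2
from cell import *
def ray(c,u,v):
    T=np.array(c["world_to_cam"]);K=c["K"];R=T[:3,:3];o=-R.T@T[:3,3]
    d=R.T@np.array([(u-K[0,2])/K[0,0],-(v-K[1,2])/K[1,1],-1.]);return o,d
def onz(c,u,v,z):
    o,d=ray(c,u,v);return (o+d*(z-o[2])/d[2]).round(4)
def proj(c,p):
    T=np.array(c["world_to_cam"]);q=T[:3,:3]@np.array(p)+T[:3,3];K=c["K"]
    return np.array([K[0,2]+K[0,0]*q[0]/-q[2],K[1,2]-K[1,1]*q[1]/-q[2]]).round(1)
E
python3 - <<'E'
from h import *
c=calibration("side")
P=lambda n,x,y,z:print(n,onz(c,215+x/4.286-.4,185+y/4.286-.4,z))
P("tray nearL",80,122,.032);P("tray nearR",323,92,.032);P("tray farL",62,83,.032);P("tray farR",305,56,.032)
P("jar L",123,212,.11);P("jar R",275,210,.11);P("jar far",198,165,.11);P("jar near",198,256,.11)
P("mill fl",95,500,.06);P("mill fr",388,490,.06);P("mill bl",70,228,.06);P("mill br",300,208,.06)
P("knob dial L",158,420,.062);P("dial R",303,415,.062);P("dial far",228,368,.062);P("dial near",232,478,.062)
P("ball",112,102,.013);P("ball",152,98,.013)
P("cup",505,232,0);P("red",480,345,0);P("green",443,155,0)
E
```

```text
tray nearL [0.4512 0.1681 0.032 ]
tray nearR [0.6522 0.2086 0.032 ]
tray farL [0.4331 0.2257 0.032 ]
tray farR [0.6415 0.2649 0.032 ]
jar L [ 0.4936 -0.0476  0.11  ]
jar R [ 0.5944 -0.0471  0.11  ]
jar far [0.5442 0.0035 0.11  ]
jar near [ 0.5425 -0.0932  0.11  ]
mill fl [ 0.4816 -0.2455  0.06  ]
mill fr [ 0.6487 -0.2411  0.06  ]
mill bl [ 0.4538 -0.002   0.06  ]
mill br [0.6177 0.018  0.06  ]
knob dial L [ 0.517 -0.187  0.062]
dial R [ 0.6043 -0.1844  0.062 ]
dial far [ 0.5605 -0.144   0.062 ]
dial near [ 0.5598 -0.2325  0.062 ]
ball [0.4748 0.2245 0.013 ]
ball [0.5087 0.23   0.013 ]
cup [0.7804 0.0619 0.    ]
red [ 0.7394 -0.0609  0.    ]
green [0.7484 0.1619 0.    ]
```

View pics/crop1.png

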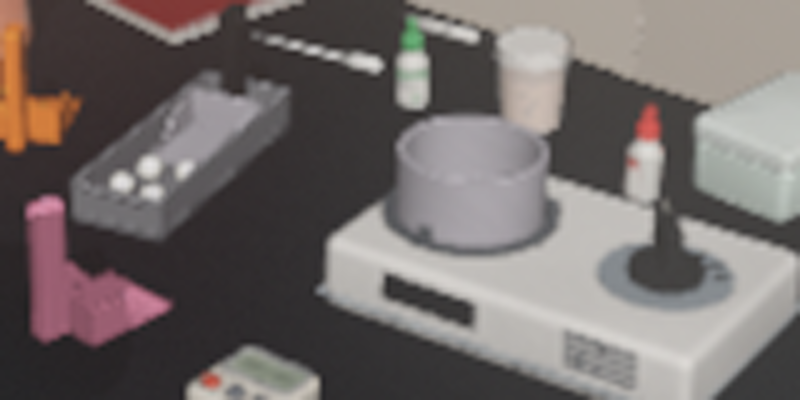

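The scene crop shows four balls at (122,182), (148,167), (152,190) and (185,168), and the black handle near (235,50), which is scene (262,195). The jar is at about (0.543,-0.046), the knob at about (0.560,-0.187), and the tray yaw is about 0.19. Next I work out the approach above the handle.

```bash
cat >> h.py <<'E'
from scipy.spatial.transform import Rotation as Ro
def tri(*obs):
    A=np.zeros((3,3));b=np.zeros(3)
    for c,u,v in obs:
        o,d=ray(c,u,v);d/=np.linalg.norm(d);M=np.eye(3)-np.outer(d,d);A+=M;b+=M@o
    return np.linalg.solve(A,b).round(4)
def st():
    s=get_state();R=Ro.from_rotvec(s["ee_rot"]).as_matrix()
    print("t%.2f"%s["clock"],"pos",s["position"].round(4),"phi %.3f"%np.arctan2(R[1,1],R[0,1]),"tilt z",R[:,2].round(3),"F",s["force"].round(1),"gap %.3f gf %.1f"%(s["finger_gap"],s["grasp_force"]),"q",s["q"].round(2))
    return s,R
E
python3 - <<'E'
from h import *
sc,si=calibration("scene"),calibration("side")
for z in(.05,.08,.1):print(z,onz(sc,262,195,z),onz(si,284.5,201.4,z))
print("tri",tri((sc,262,195),(si,284.5,201.4)))
for x,y in((122,182),(148,167),(152,190),(185,168)):print(onz(sc,215+x/5-.4,185+y/5-.4,.013))
s,R=st();T=np.array(calibration("wrist")["world_to_cam"]);o=-T[:3,:3].T@T[:3,3];print("cam in tool",(R.T@(o-s["position"])).round(3))
t=np.array([.605,.235,.20]);print("shift",(R.T@(t-s["position"])).round(3))
E
```

```text
0.05 [0.6491 0.2587 0.05  ] [0.6322 0.212  0.05  ]
0.08 [0.6012 0.2152 0.08  ] [0.6277 0.166  0.08  ]
0.1 [0.5693 0.1862 0.1   ] [0.6247 0.1354 0.1   ]
tri [0.6346 0.2388 0.048 ]
[0.4834 0.2229 0.013 ]
[0.5134 0.2253 0.013 ]
[0.4892 0.1978 0.013 ]
[0.5306 0.2037 0.013 ]
t0.10 pos [0.2332 0.5522 0.2219] phi 1.171 tilt z [-0.001 -0.001 -1.   ] F [ 0.4 -0.2 -0.1] gap 0.997 gf 0.0 q [ 1.06  0.36  1.51  0.    1.27 -0.12]
cam in tool [ 0.07  -0.    -0.162]
shift [-0.466 -0.147  0.022]
```

>>> {"api": "move_arm", "payload": {
  "targets": [
    [[1, -0.039, -0.012, 0, 0], [1, -0.039, -0.012, 0, 0], [1, -0.039, -0.012, 0, 0], [1, -0.039, -0.012, 0, 0], [1, -0.039, -0.012, 0, 0], [1, -0.039, -0.012, 0, 0], [1, -0.039, -0.012, 0, 0], [1, -0.039, -0.012, 0, 0], [1, -0.039, -0.012, 0, 0], [1, -0.039, -0.012, 0, 0]]
  ]
}}

```text
clock: 0.93
position: [0.5471, 0.2886, 0.2223]
ee_rot: [-0.624, -3.078, 0.001]
force: [0.7, 0.2, -0.7]
finger_gap: 0.997
grasp_force: 0.0
```

>>> {"api": "move_arm", "payload": {
  "targets": [
    [[1, -0.038, -0.013, 0, 0], [1, -0.038, -0.014, 0, 0], [1, 0, 0, 0, -0.118], [1, 0, 0, 0, -0.118], [1, 0, 0, 0, -0.118], [1, 0, 0, 0, -0.118], [1, 0, 0, 0, -0.118], [1, 0, 0, 0, 0], [1, 0, 0, 0, 0], [1, 0, 0, 0, 0]]
  ]
}}

```text
clock: 1.77
position: [0.6053, 0.2358, 0.2224]
ee_rot: [0.293, -3.127, 0.0]
force: [-0.0, 0.3, -0.7]
finger_gap: 0.999
grasp_force: 0.0
```

```bash
python3 - <<'E'
from h import *
s,R=st();c=calibration("wrist");im=grab_frame("wrist");cv2.imwrite("pics/w1.png",im);np.save("w1.npy",c["world_to_cam"])
cv2.imwrite("pics/w1v.png",cv2.resize(im,(800,600),interpolation=2))
E
```

```text
t1.77 pos [0.6053 0.2358 0.2224] phi 1.758 tilt z [-0.001 -0.    -1.   ] F [-0.   0.3 -0.7] gap 0.999 gf 0.0 q [ 0.27  0.43  1.4  -0.    1.32 -1.49]
```

View pics/w1v.png

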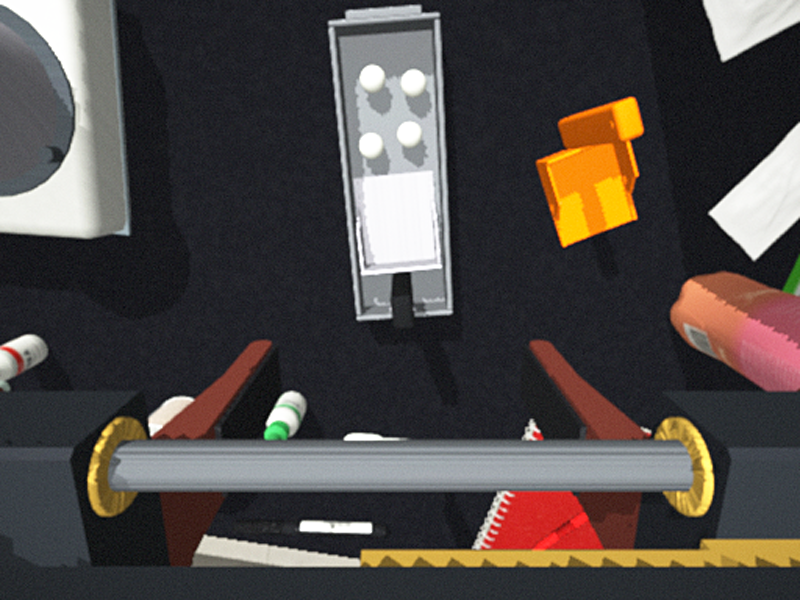

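The wrist view looks straight down on the tray. Its rim corners are (329,22), (440,13), (453,313) and (357,320). The balls are at (372,78), (413,83), (409,134) and (371,146). The pan spans (400,222), with the lip at y≈172, and the handle top is near (402,315).

```bash
python3 - <<'E'
from h import *
c=calibration("wrist");c["world_to_cam"]=np.load("w1.npy")
k=1.5625
P=lambda n,x,y,z:(print(n,onz(c,x/k-.2,y/k-.2,z)),onz(c,x/k-.2,y/k-.2,z))[1]
cs=[P("rim",x,y,.032) for x,y in((329,22),(440,13),(453,313),(357,320))]
m=np.mean(cs,0);v=(cs[2]+cs[3]-cs[0]-cs[1]);print("tray",m,"yaw",np.arctan2(v[1],v[0]))
a=P("lipL",360,177,.005);b=P("lipR",432,171,.005)
P("panbackL",359,273,.034);P("panbackR",441,266,.034)
im=cv2.imread("pics/w1.png");g=im[165:225,235:290].max(2);mk=(g<45).astype(np.uint8)
# handle top: darkest blob near (257,201)
for r in range(172,212,3):
    row=im[r,240:275].max(1);print(r,row.tolist())
E
```

```text
rim [0.4539 0.1596 0.032 ]
rim [0.4351 0.2302 0.032 ]
rim [0.634  0.2825 0.032 ]
rim [0.6532 0.2113 0.032 ]
tray [0.54405 0.2209  0.032  ] yaw 0.2554686130896444
lipL [0.5485 0.1939 0.005 ]
lipR [0.5339 0.2471 0.005 ]
panbackL [0.6161 0.2068 0.034 ]
panbackR [0.5995 0.2656 0.034 ]
172 [226, 231, 238, 243, 249, 251, 252, 253, 251, 251, 249, 253, 255, 255, 255, 255, 255, 255, 255, 255, 255, 255, 255, 255, 255, 253, 250, 247, 246, 244, 242, 238, 233, 225, 211]
175 [240, 232, 204, 182, 168, 158, 146, 137, 137, 132, 123, 89, 45, 34, 26, 29, 20, 22, 20, 17, 10, 7, 52, 117, 148, 139, 142, 144, 142, 146, 144, 141, 142, 143, 144]
178 [143, 141, 143, 145, 142, 139, 143, 144, 146, 144, 118, 54, 29, 29, 36, 33, 31, 36, 27, 32, 23, 25, 37, 115, 146, 146, 146, 144, 146, 148, 138, 145, 150, 144, 144]
181 [138, 146, 144, 144, 145, 145, 142, 146, 147, 143, 106, 45, 22, 34, 30, 34, 28, 35, 26, 39, 28, 26, 24, 100, 142, 144, 147, 143, 143, 146, 143, 149, 142, 141, 146]
184 [149, 140, 140, 142, 142, 145, 148, 143, 147, 149, 106, 33, 33, 38, 36, 36, 31, 33, 31, 33, 25, 23, 19, 66, 128, 152, 144, 147, 147
[... 748 characters left out ...]
 53, 39, 51, 54, 45, 50, 49, 48, 46, 46, 44, 36, 32, 51, 98, 111, 98, 97, 107, 103, 106, 141, 180, 193]
202 [223, 223, 220, 222, 217, 214, 217, 213, 221, 218, 175, 86, 50, 52, 49, 48, 44, 46, 40, 49, 40, 47, 43, 32, 30, 83, 105, 110, 101, 99, 102, 120, 101, 77, 82]
205 [30, 35, 30, 21, 26, 30, 25, 23, 27, 22, 20, 33, 40, 49, 43, 51, 45, 46, 50, 45, 42, 41, 38, 32, 27, 27, 30, 24, 26, 32, 33, 28, 32, 30, 30]
208 [34, 33, 32, 35, 27, 29, 26, 21, 25, 29, 29, 30, 44, 42, 39, 46, 47, 48, 51, 41, 46, 44, 36, 42, 34, 26, 26, 26, 22, 27, 26, 28, 29, 28, 32]
211 [24, 31, 25, 31, 25, 24, 28, 26, 26, 27, 36, 29, 26, 33, 28, 35, 32, 19, 27, 26, 26, 26, 29, 26, 28, 28, 28, 31, 28, 35, 30, 26, 30, 29, 27]
```

```bash
python3 - <<'E'
from h import *
c=calibration("wrist");c["world_to_cam"]=np.load("w1.npy")
for n,u,v in(("front",257,189.5),("mid",257.3,199.5),("rear",257.8,209.5)):print(n,onz(c,u,v,.104))
s,R=st();yaw=.262
h=onz(c,257.3,199.5,.104);h[:2]+=.006*np.array([np.cos(yaw),np.sin(yaw)])
h[2]=.066
print(h,"turn",s and -(np.pi/2+yaw-np.arctan2(R[1,1],R[0,1])),"shift",(R.T@(h-s["position"])).round(4))
E
```

```text
front [0.6095 0.2377 0.104 ]
mid [0.6192 0.2398 0.104 ]
rear [0.6289 0.2422 0.104 ]
t1.82 pos [0.6054 0.2359 0.2224] phi 1.758 tilt z [-0. -0. -1.] F [ 0.6  0.7 -0.2] gap 0.998 gf 0.0 q [ 0.27  0.43  1.4  -0.    1.32 -1.49]
[0.62499524 0.24135408 0.066     ] turn -0.07454695341582451 shift [-0.0203  0.0017  0.1564]
```

>>> {"api": "move_arm", "payload": {
  "targets": [
    [[1, -0.02, 0.002, 0.013, -0.075], [0.6, 0, 0, 0.035, 0], [0.5, 0, 0, 0.035, 0], [0.5, 0, 0, 0.035, 0], [0.5, 0, 0, 0.035, 0], [0.5, 0, 0, 0, 0], [0, 0, 0, 0, 0], [0, 0, 0, 0, 0], [0, 0, 0, 0, 0], [0, 0, 0, 0, 0]]
  ],
  "newtons": 20
}}

```text
clock: 2.65
position: [0.6267, 0.2422, 0.0725]
ee_rot: [-0.414, 3.11, 0.001]
force: [0.6, -0.1, -0.4]
finger_gap: 0.353
grasp_force: 0.0
```

```bash
python3 - <<'E'
from h import *
st()
E
```

```text
t2.65 pos [0.6267 0.2422 0.0725] phi 1.836 tilt z [ 0.004  0.001 -1.   ] F [ 0.6 -0.1 -0.4] gap 0.353 gf 0.0 q [ 0.27  0.61  1.49 -0.    1.04 -1.57]
```

>>> {"api": "move_arm", "payload": {
  "targets": [
    [[0, 0, 0, 0, 0], [0, 0, 0, 0, 0], [0, 0, 0, 0, 0], [0, 0, 0, 0, 0], [0, 0.008, 0, 0, 0], [0, 0.008, 0, 0, 0], [0, 0.008, 0, 0, 0], [0, 0.008, 0, 0, 0], [0, 0.008, 0, 0, 0], [0, 0.008, 0, 0, 0]]
  ],
  "newtons": 20
}}

```text
clock: 3.48
position: [0.5798, 0.2293, 0.0708]
ee_rot: [-0.415, 3.11, 0.001]
force: [3.9, 0.8, 5.5]
finger_gap: 0.16
grasp_force: 20.0
```

>>> {"api": "move_arm", "payload": {
  "targets": [
    [[0, 0.006, 0, 0, 0], [0, 0.006, 0, 0, 0], [0, 0.006, 0, 0, 0], [0, 0.006, 0, 0, 0], [0, 0.006, 0, 0, 0], [0, 0.006, 0, 0, 0], [0, 0.004, 0, 0, 0], [0, 0, 0, 0, 0], [0, 0, 0, 0, 0], [0, 0, 0, 0, 0]]
  ],
  "newtons": 20
}}

```text
clock: 4.32
position: [0.5405, 0.2187, 0.0707]
ee_rot: [-0.415, 3.112, 0.0]
force: [1.5, 0.4, 8.6]
finger_gap: 0.162
grasp_force: 20.0
```

```bash
python3 - <<'E'
from h import *
s,R=st();c=calibration("wrist");im=grab_frame("wrist")
np.save("w2.npy",c["world_to_cam"]);cv2.imwrite("pics/w2.png",im);cv2.imwrite("pics/w2v.png",cv2.resize(im[0:260,120:400],(646,600),interpolation=2))
E
```

```text
t4.32 pos [0.5405 0.2187 0.0707] phi 1.836 tilt z [ 0.002  0.001 -1.   ] F [1.5 0.4 8.6] gap 0.162 gf 20.0 q [ 0.27  0.51  1.7  -0.    0.93 -1.57]
```

View pics/w2v.png

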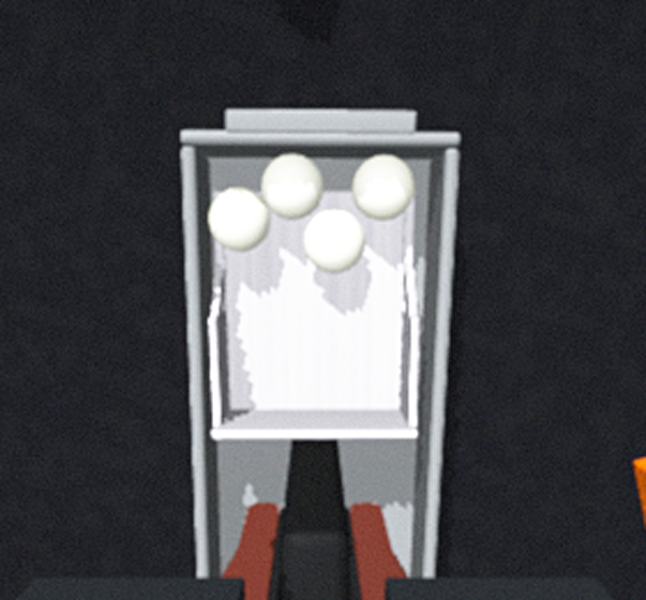

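The picture shows all four balls just inside the mouth, at (238,218), (292,185), (334,240) and (383,186). The lip is about 10 mm short of the end wall. Friction under the scoop is about 0.5, so after the last push I'll tilt the mouth up by pivoting the scoop on its rear edge.

>>> {"api": "move_arm", "payload": {
  "targets": [
    [[0, 0.003, 0, 0, 0], [0, 0.003, 0, 0, 0], [0, 0.003, 0, 0, 0], [0, 0.003, 0, 0, 0], [0, 0.002, 0, 0, 0], [0, 0, 0, 0, 0], [0, 0, 0, 0, 0], [0, 0, 0, 0, 0], [0, 0, 0, 0, 0], [0, 0, 0, 0, 0]]
  ],
  "newtons": 20
}}

```text
clock: 5.2
position: [0.5308, 0.2158, 0.0714]
ee_rot: [-0.414, 3.105, 0.001]
force: [7.5, 1.3, 4.3]
finger_gap: 0.157
grasp_force: 20.0
```

>>> {"api": "move_arm", "payload": {
  "targets": [
    [[0, 0, 0, 0.001, 0], [0, -0.001, 0, 0.0005, 0], [0, -0.002, 0, 0, 0], [0, -0.002, 0, 0, 0], [0, -0.002, 0, 0, 0], [0, -0.002, 0, 0, 0], [0, -0.002, 0, 0, 0], [0, -0.002, 0, 0, 0], [0, 0, 0, 0, 0], [0, 0, 0, 0, 0]]
  ],
  "newtons": 15
}}

```text
clock: 6.03
position: [0.538, 0.2179, 0.0691]
ee_rot: [0.416, -3.113, 0.001]
force: [-1.0, -1.5, 12.2]
finger_gap: 0.158
grasp_force: 15.0
```

```bash
python3 - <<'E'
from h import *
s,R=st();c=calibration("wrist");im=grab_frame("wrist")
np.save("w3.npy",c["world_to_cam"]);cv2.imwrite("pics/w3.png",im)
a=cv2.imread("pics/w2.png")[0:260,170:340];b=im[0:260,170:340]
g=grab_frame("side");cv2.imwrite("pics/side3.png",g)
g=cv2.resize(g[180:230,220:300],(400,250),interpolation=2)
v=cv2.resize(b,(392,600),interpolation=2);o=np.zeros((600,800,3),np.uint8);o[:,:392]=v;o[:250,400:]=g;cv2.imwrite("pics/w3v.png",o)
E
```

```text
t6.03 pos [0.538  0.2179 0.0691] phi 1.836 tilt z [-0.001 -0.001 -1.   ] F [-1.  -1.5 12.2] gap 0.158 gf 15.0 q [ 0.27  0.51  1.71 -0.    0.93 -1.57]
```

View pics/w3v.png

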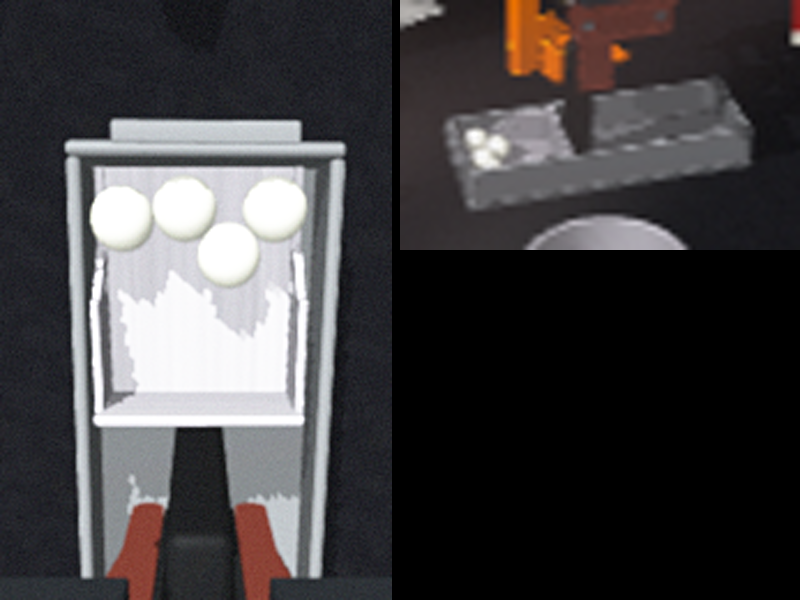

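The pan hasn't slid: its lip is still at the wall (y≈165) although the grip moved back 7 mm, so it is pivoting on its rear edge. The balls, at (121,217), (184,208), (275,209) and (228,254), are all inside. I'll carry on with the pivot.

>>> {"api": "move_arm", "payload": {
  "targets": [
    [[0, -0.002, 0, 0, 0], [0, -0.002, 0, 0, 0], [0, -0.002, 0, 0, 0], [0, -0.002, 0, 0.0005, 0], [0, -0.002, 0, 0.0005, 0], [0, -0.002, 0, 0.0005, 0], [0, -0.002, 0, 0.0005, 0], [0, -0.002, 0, 0.0005, 0], [0, -0.002, 0, 0.0005, 0], [0, 0, 0, 0, 0]]
  ],
  "newtons": 15
}}

```text
clock: 6.97
position: [0.5552, 0.2226, 0.0654]
ee_rot: [0.415, -3.112, 0.001]
force: [-0.3, -1.1, 7.3]
finger_gap: 0.16
grasp_force: 15.0
```

```bash
python3 - <<'E'
from h import *
s,R=st();c=calibration("wrist");im=grab_frame("wrist")
np.save("w4.npy",c["world_to_cam"]);cv2.imwrite("pics/w4.png",im)
b=im[0:260,170:340]
g=grab_frame("side");cv2.imwrite("pics/side4.png",g)
g=cv2.resize(g[180:230,220:300],(400,250),interpolation=2)
v=cv2.resize(b,(392,600),interpolation=2);o=np.zeros((600,800,3),np.uint8);o[:,:392]=v;o[:250,400:]=g
o[260:500,400:]=cv2.resize(grab_frame("scene")[185:233,215:295],(400,240),interpolation=2);cv2.imwrite("pics/w4v.png",o)
E
```

```text
t6.97 pos [0.5552 0.2226 0.0654] phi 1.836 tilt z [-0.002 -0.001 -1.   ] F [-0.3 -1.1  7.3] gap 0.160 gf 15.0 q [ 0.27  0.53  1.67 -0.    0.94 -1.57]
```

View pics/w4v.png

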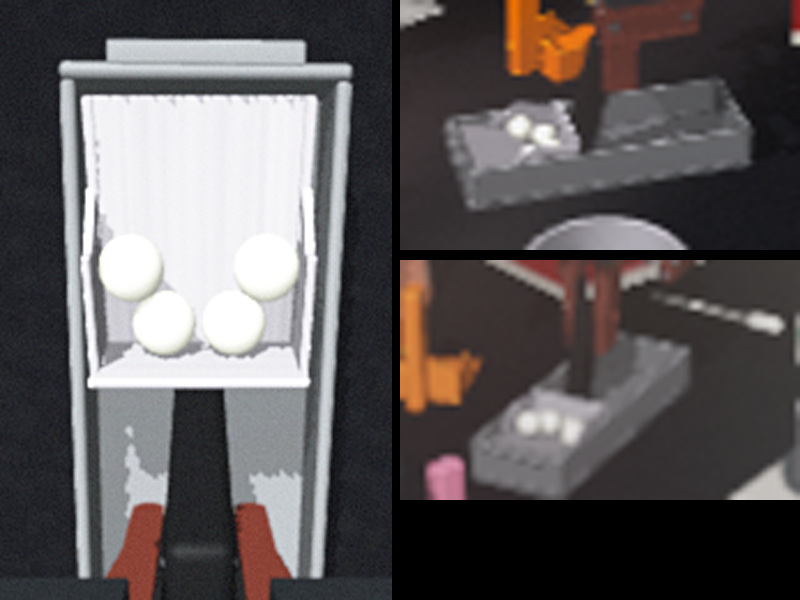

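The scoop is now tilted about 17° mouth-up, and all four balls sit against its back at (131,267), (163,322), (233,322) and (266,267). I'll firm up the grip, lift straight up, then move sideways to the jar.

>>> {"api": "move_arm", "payload": {
  "targets": [
    [[0, 0, 0, 0, 0], [0, 0, 0, 0, 0], [0, 0, 0, -0.004, 0], [0, 0, 0, -0.008, 0], [0, 0, 0, -0.014, 0], [0, 0, 0, -0.02, 0], [0, 0, 0, -0.025, 0], [0, 0, 0, -0.025, 0], [0, 0, 0, -0.02, 0], [0, 0, 0, -0.012, 0]]
  ],
  "newtons": 50
}}

```text
clock: 7.95
position: [0.5565, 0.2232, 0.1958]
ee_rot: [-0.415, 3.112, 0.0]
force: [-0.0, 0.2, -2.0]
finger_gap: 0.157
grasp_force: 50.0
```

```bash
python3 - <<'E'
from h import *
def balls(im,roi=(0,230,140,360)):
    g=im[roi[0]:roi[1],roi[2]:roi[3]]
    ci=cv2.HoughCircles(cv2.GaussianBlur(cv2.cvtColor(g,6),(3,3),0),3,1.5,16,param1=120,param2=16,minRadius=9,maxRadius=18)
    return None if ci is None else (ci[0]+[roi[2],roi[0],0]).round(0).tolist()
s,R=st()
print(balls(cv2.imread("pics/w4.png")))
im=grab_frame("wrist");cv2.imwrite("pics/w5.png",im);print(balls(im))
a=cv2.imread("pics/w4.png")
# back edge rows along column centre
for n,i in(("w4",a),("w5",im)):print(n,[int(x) for x in i[30:190:5,256].max(1)])
E
```

```text
t7.95 pos [0.5565 0.2232 0.1958] phi 1.836 tilt z [ 0.002  0.001 -1.   ] F [-0.   0.2 -2. ] gap 0.157 gf 50.0 q [ 0.27  0.38  1.55  0.    1.21 -1.57]
[[243.0, 142.0, 15.0], [223.0, 113.0, 15.0], [270.0, 139.0, 14.0], [213.0, 140.0, 17.0], [283.0, 113.0, 15.0], [294.0, 152.0, 15.0], [220.0, 157.0, 15.0], [316.0, 91.0, 17.0], [288.0, 136.0, 14.0], [285.0, 214.0, 15.0], [220.0, 50.0, 15.0]]
[[225.0, 115.0, 14.0], [285.0, 115.0, 14.0], [270.0, 139.0, 14.0], [240.0, 139.0, 12.0], [289.0, 161.0, 10.0], [223.0, 89.0, 14.0], [316.0, 91.0, 17.0]]
w4 [204, 61, 68, 247, 246, 247, 246, 246, 246, 246, 245, 246, 245, 244, 245, 245, 245, 245, 245, 245, 246, 246, 247, 245, 145, 243, 243, 255, 31, 42, 42, 37]
w5 [25, 32, 29, 232, 232, 233, 233, 234, 234, 233, 234, 235, 235, 233, 236, 230, 233, 232, 235, 233, 232, 235, 235, 203, 125, 228, 231, 255, 25, 32, 30, 32]
```

Balls and tilt are unchanged after the lift. Moving sideways to the jar.

>>> {"api": "move_arm", "payload": {
  "targets": [
    [[0, 0.001, -0.005, 0, 0], [0, 0.001, -0.012, 0, 0], [0, 0.001, -0.02, 0, 0], [0, 0.002, -0.027, 0, 0], [0, 0.002, -0.033, 0, 0], [0, 0.002, -0.035, 0, 0], [0, 0.001, -0.035, 0, 0], [0, 0.001, -0.032, 0, 0], [0, 0.001, -0.026, 0, 0], [0, 0, -0.017, 0, 0]]
  ],
  "newtons": 50
}}

```text
clock: 8.83
position: [0.607, -0.0176, 0.1912]
ee_rot: [0.412, -3.111, 0.001]
force: [-0.1, 0.6, -1.4]
finger_gap: 0.155
grasp_force: 50.0
```

>>> {"api": "move_arm", "payload": {
  "targets": [
    [[0, 0, -0.01, 0, 0], [0, 0, -0.004, 0, 0], [0, 0, 0, 0, 0], [0, 0, 0, 0, 0], [0, 0, 0, 0, 0], [0, 0, 0, 0, 0], [0, 0, 0, 0, 0], [0, 0, 0, 0, 0], [0, 0, 0, 0, 0], [0, 0, 0, 0, 0]]
  ],
  "newtons": 50
}}

```text
clock: 9.67
position: [0.6118, -0.0269, 0.1933]
ee_rot: [-0.416, 3.114, -0.0]
force: [-0.3, 0.8, -1.0]
finger_gap: 0.156
grasp_force: 50.0
```

```bash
python3 - <<'E'
from h import *
s,R=st();c=calibration("wrist");im=grab_frame("wrist");cv2.imwrite("pics/w6.png",im);np.save("w6.npy",c["world_to_cam"])
print([int(x) for x in im[30:190:5,256].max(1)])
for n in((.543,-.046,.11),(.543,-.046,.066)):print("jar px",proj(c,n))
cv2.imwrite("pics/w6v.png",cv2.resize(im[:260],(800,406),interpolation=2))
E
```

```text
t9.67 pos [ 0.6118 -0.0269  0.1933] phi 1.836 tilt z [ 0. -0. -1.] F [-0.3  0.8 -1. ] gap 0.156 gf 50.0 q [-0.16  0.4   1.52 -0.    1.22 -1.99]
[243, 244, 218, 183, 186, 186, 178, 179, 183, 183, 182, 181, 180, 181, 180, 176, 182, 182, 174, 181, 179, 163, 161, 161, 87, 175, 176, 230, 15, 21, 21, 23]
jar px [255.6 105.8]
jar px [255.6 106. ]
```

View pics/w6v.png

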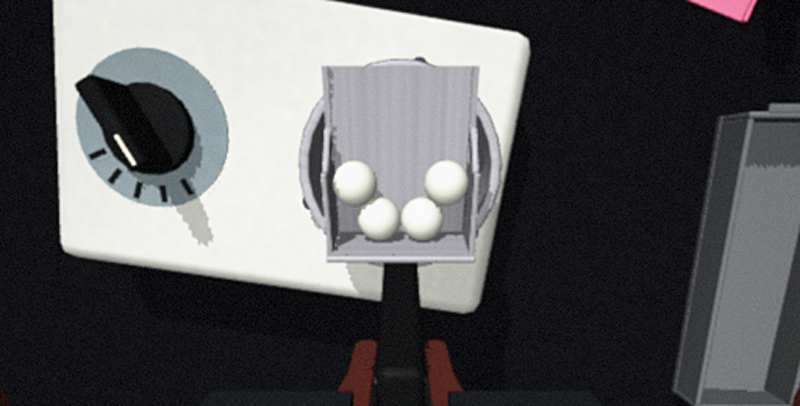

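The picture shows all four balls at the back of the pan, at (354,183), (379,218), (421,218) and (446,181). The pan is centred over the jar, whose rim spans x 300–498. The knob is at about (152,127). I'll loosen the grip in steps so the mouth sinks.

>>> {"api": "move_arm", "payload": {
  "targets": [
    [[0, 0, 0, 0, 0], [0, 0, 0, 0, 0], [0, 0, 0, 0, 0], [0, 0, 0, 0, 0], [0, 0, 0, 0, 0], [0, 0, 0, 0, 0], [0, 0, 0, 0, 0], [0, 0, 0, 0, 0], [0, 0, 0, 0, 0], [0, 0, 0, 0, 0]]
  ],
  "newtons": 5
}}

```text
clock: 10.55
position: [0.6118, -0.0272, 0.1931]
ee_rot: [0.415, -3.114, 0.0]
force: [-0.6, 0.7, -1.8]
finger_gap: 0.154
grasp_force: 5.0
```

```bash
python3 - <<'E'
from h import *
s,R=st();im=grab_frame("wrist");cv2.imwrite("pics/w7.png",im)
print([int(x) for x in im[30:190:5,256].max(1)])
d=(cv2.absdiff(im,cv2.imread("pics/w6.png")).max(2)>40);print(d.sum(),d[:,200:310].sum())
E
```

```text
t10.55 pos [ 0.6118 -0.0272  0.1931] phi 1.836 tilt z [-0. -0. -1.] F [-0.6  0.7 -1.8] gap 0.154 gf 5.0 q [-0.16  0.4   1.52 -0.    1.22 -1.99]
[243, 244, 215, 183, 181, 181, 182, 185, 184, 180, 181, 180, 184, 186, 184, 180, 183, 184, 184, 179, 181, 168, 165, 133, 87, 174, 172, 227, 18, 16, 19, 27]
787 374
```

>>> {"api": "move_arm", "payload": {
  "targets": [
    [[0, 0, 0, 0, 0], [0, 0, 0, 0, 0], [0, 0, 0, 0, 0], [0, 0, 0, 0, 0], [0, 0, 0, 0, 0], [0, 0, 0, 0, 0], [0, 0, 0, 0, 0], [0, 0, 0, 0, 0], [0, 0, 0, 0, 0], [0, 0, 0, 0, 0]]
  ],
  "newtons": 3
}}

```text
clock: 11.43
position: [0.6119, -0.0272, 0.1933]
ee_rot: [-0.415, 3.114, -0.0]
force: [0.4, 0.1, -1.1]
finger_gap: 0.16
grasp_force: 3.0
```

```bash
python3 - <<'E'
from h import *
s,R=st();im=grab_frame("wrist");cv2.imwrite("pics/w8.png",im)
print([int(x) for x in im[30:190:5,256].max(1)])
d=(cv2.absdiff(im,cv2.imread("pics/w6.png")).max(2)>40);print(d.sum(),d[:,200:310].sum())
E
```

```text
t11.43 pos [ 0.6119 -0.0272  0.1933] phi 1.836 tilt z [ 0. -0. -1.] F [ 0.4  0.1 -1.1] gap 0.160 gf 3.0 q [-0.16  0.4   1.52 -0.    1.22 -1.99]
[241, 244, 220, 85, 64, 96, 146, 157, 179, 143, 147, 150, 156, 152, 145, 231, 226, 229, 226, 226, 229, 226, 226, 226, 226, 227, 226, 221, 227, 221, 224, 224]
9684 9261
```

```bash
python3 - <<'E'
from h import *
im=cv2.imread("pics/w8.png");g=cv2.cvtColor(im,6)
def circ(g,r0,r1,p=22):
    ci=cv2.HoughCircles(cv2.GaussianBlur(g,(3,3),0),3,1.5,10,param1=150,param2=p,minRadius=r0,maxRadius=r1);return None if ci is None else ci[0].round(0).tolist()
print("wrist",[(c[0]+180,c[1]+20,c[2]) for c in (circ(g[20:190,180:340],8,15) or [])])
# column profiles to see pan extents
for r in range(40,190,10):print(r,[int(x) for x in g[r,186:330:6]])
E
```

```text
wrist [(263.0, 66.0, 12.0), (235.0, 69.0, 9.0), (274.0, 67.0, 11.0)]
40 [238, 238, 239, 240, 239, 240, 241, 241, 238, 183, 225, 216, 213, 209, 183, 232, 243, 243, 241, 243, 241, 240, 241, 238]
50 [239, 239, 241, 241, 242, 242, 210, 183, 55, 54, 54, 56, 57, 61, 64, 55, 167, 200, 190, 242, 241, 240, 241, 242]
60 [241, 242, 243, 242, 213, 136, 57, 49, 171, 150, 153, 139, 142, 174, 157, 181, 82, 63, 89, 196, 238, 241, 241, 242]
70 [241, 241, 245, 202, 53, 56, 129, 193, 163, 249, 246, 196, 242, 248, 240, 148, 166, 145, 70, 62, 187, 227, 241, 238]
80 [242, 242, 212, 59, 57, 146, 150, 152, 123, 141, 137, 131, 139, 138, 114, 107, 143, 143, 146, 62, 67, 193, 243, 224]
90 [243, 230, 188, 56, 135, 145, 146, 147, 145, 140, 147, 151, 151, 152, 147, 142, 147, 143, 144, 144, 73, 102, 163, 199]
100 [242, 171, 58, 55, 142, 147, 141, 142, 143, 136, 141, 143, 142, 138, 143, 145, 142, 140, 151, 142, 66, 73, 198, 173]
110 [244, 170, 80, 56, 143, 201, 216, 220, 219, 223, 222, 224, 224, 210, 226, 220, 227, 222, 217, 140, 70, 91, 196, 78]
120 [244, 240, 202, 62, 142, 201, 225, 224, 220, 224, 227, 225, 222, 217, 223, 224, 228, 223, 219, 186, 103, 135, 144, 11]
130 [243, 247, 208, 67, 61, 186, 222, 219, 217, 223, 223, 225, 222, 216, 226, 225, 228, 222, 197, 133, 122, 212, 152, 4]
140 [244, 242, 237, 197, 82, 197, 200, 219, 215, 222, 223, 220, 218, 216, 226, 224, 227, 222, 79, 96, 211, 174, 58, 13]
150 [242, 243, 244, 242, 178, 64, 173, 219, 219, 222, 222, 224, 219, 214, 223, 222, 228, 218, 95, 154, 149, 159, 3, 14]
160 [243, 242, 245, 242, 243, 85, 152, 217, 216, 224, 228, 220, 215, 212, 223, 226, 226, 221, 87, 164, 178, 144, 20, 16]
170 [243, 243, 242, 242, 240, 106, 152, 205, 219, 220, 223, 223, 217, 216, 222, 222, 223, 221, 86, 176, 168, 61, 14, 13]
180 [211, 226, 233, 241, 241, 132, 153, 146, 219, 218, 224, 219, 216, 212, 219, 220, 225, 220, 82, 165, 154, 7, 3, 22]
```

```bash
python3 - <<'E'
from h import *
c=calibration("wrist");im=cv2.imread("pics/w8.png");g=cv2.cvtColor(im,6)
for z in(.075,.11):print("lip ray",onz(c,256,106,z))
m=(g[45:104,205:305]>205).astype(np.uint8);n,l,s,ce=cv2.connectedComponentsWithStats(m)
print([(s[i].tolist(),ce[i].round(0).tolist()) for i in range(1,n) if s[i][4]>15])
f=308/((np.linalg.inv(c["world_to_cam"])[2,3])-.075);print("ball radius px",.009*f)
for (u,v) in((243,70),(268,70)):print(onz(c,u,v,.075))
for r in range(56,84,2):print(r,[int(x) for x in g[r,224:292:2]])
for n in("scene","side"):
  f=grab_frame(n);cv2.imwrite(f"pics/{n}8.png",f);print(n,proj(calibration(n),(.543,-.046,.075)))
E
```

```text
lip ray [ 0.543  -0.0459  0.075 ]
lip ray [ 0.5431 -0.0459  0.11  ]
[([0, 0, 28, 23, 235], [8.0, 6.0]), ([74, 0, 12, 6, 18], [80.0, 2.0]), ([81, 0, 19, 14, 128], [94.0, 4.0]), ([52, 18, 18, 14, 183], [60.0, 24.0]), ([31, 20, 16, 12, 149], [38.0, 25.0]), ([15, 57, 77, 2, 110], [53.0, 58.0])]
ball radius px 9.890906852230472
[ 0.5173 -0.0644  0.075 ]
[ 0.5117 -0.0438  0.075 ]
56 [49, 48, 54, 61, 57, 51, 52, 51, 48, 58, 71, 101, 122, 130, 139, 142, 137, 134, 136, 125, 118, 100, 71, 63, 58, 57, 55, 63, 63, 58, 63, 66, 60, 113]
58 [57, 62, 61, 52, 51, 54, 56, 72, 111, 139, 141, 143, 150, 151, 155, 157, 155, 151, 151, 152, 152, 147, 146, 134, 101, 93, 93, 76, 68, 62, 62, 63, 62, 58]
60 [57, 57, 49, 74, 135, 171, 165, 149, 150, 163, 165, 153, 141, 136, 139, 145, 144, 142, 145, 168, 174, 170, 163, 157, 154, 182, 181, 171, 146, 82, 56, 61, 63, 63]
62 [59, 54, 106, 176, 197, 191, 183, 174, 185, 186, 185, 179, 165, 149, 143, 144, 138, 150, 167, 181, 188, 190, 185, 178, 160, 161, 189, 191, 178, 154, 86, 67, 68, 68]
64 [53, 77, 181, 197, 200, 196, 174, 191, 192, 200, 199, 192, 181, 162, 139, 148,
[... 988 characters left out ...]
189, 205, 214, 219, 210, 198, 180, 154, 122, 119, 138, 162, 192, 205, 203, 204, 194, 180, 155, 124, 143, 165, 145, 123, 127, 140, 141, 150]
78 [152, 151, 140, 137, 148, 152, 140, 164, 175, 179, 172, 164, 152, 129, 110, 140, 152, 130, 147, 166, 168, 168, 159, 148, 125, 116, 142, 138, 113, 108, 145, 143, 150, 144]
80 [148, 147, 152, 135, 119, 123, 108, 121, 141, 145, 144, 137, 124, 112, 131, 143, 143, 139, 134, 126, 138, 128, 127, 114, 112, 107, 107, 115, 126, 143, 143, 141, 143, 139]
82 [149, 144, 151, 149, 147, 144, 131, 140, 133, 123, 116, 120, 122, 136, 143, 142, 142, 148, 146, 139, 125, 125, 120, 129, 136, 146, 144, 144, 149, 149, 148, 143, 145, 145]
scene [308.  223.6]
side [260.7 243.1]
```

The pan floor is uniform and empty. The jar shows four round blobs in a row, near wrist columns 230, 243, 266 and 280 at rows 60–80, so all four balls are in. I'll bring the scoop back to the tray.

>>> {"api": "move_arm", "payload": {
  "targets": [
    [[0, 0, 0, 0, 0], [0, 0, 0, -0.015, 0], [0, 0, 0, -0.02, 0], [0, -0.002, 0.012, -0.005, 0], [0, -0.006, 0.03, 0, 0], [0, -0.006, 0.04, 0, 0], [0, -0.006, 0.04, 0, 0], [0, -0.006, 0.04, 0, 0], [0, -0.006, 0.04, 0, 0], [0, -0.006, 0.03, 0, 0]]
  ],
  "newtons": 30
}}

```text
clock: 12.42
position: [0.5861, 0.2105, 0.2328]
ee_rot: [0.417, -3.113, -0.002]
force: [0.3, -0.4, -1.7]
finger_gap: 0.158
grasp_force: 30.0
```

>>> {"api": "move_arm", "payload": {
  "targets": [
    [[0, -0.002, 0.018, 0, 0], [0, 0, 0.006, 0, 0], [0, 0, 0, 0, 0], [0, 0, 0, 0.03, 0], [0, 0, 0, 0.03, 0], [0, 0, 0, 0.03, 0], [0, 0, 0, 0.015, 0], [0, 0, 0, 0, 0], [0, 0, 0, 0, 0], [0, 0, 0, 0, 0]]
  ],
  "newtons": 30
}}

```text
clock: 13.25
position: [0.5845, 0.2297, 0.1294]
ee_rot: [-0.414, 3.112, -0.0]
force: [-0.5, -0.1, -1.3]
finger_gap: 0.158
grasp_force: 30.0
```

```bash
python3 - <<'E'
from h import *
s,R=st();c=calibration("wrist");im=grab_frame("wrist");cv2.imwrite("pics/w9.png",im);g=cv2.cvtColor(im,6)
t=np.array([.583,.230,.0703]);print((R.T@(t-s["position"])).round(4))
for z in(.005,.01,.02):print("lip?",z,proj(c,s["position"]+np.array([-.0685,-.0186,z-s["position"][2]])))
for r in range(60,190,10):print(r,[int(x) for x in g[r,186:330:6]])
E
```

```text
t13.25 pos [0.5845 0.2297 0.1294] phi 1.835 tilt z [ 0.002  0.    -1.   ] F [-0.5 -0.1 -1.3] gap 0.158 gf 30.0 q [ 0.26  0.49  1.55 -0.    1.1  -1.57]
[0.0015 0.0007 0.0591]
lip? 0.005 [256.  106.2]
lip? 0.01 [256.  106.2]
lip? 0.02 [256.  106.2]
60 [44, 32, 26, 29, 25, 118, 146, 145, 198, 199, 199, 200, 201, 198, 197, 199, 201, 197, 198, 85, 63, 24, 26, 32]
70 [25, 35, 32, 27, 23, 139, 148, 141, 200, 200, 197, 199, 196, 199, 200, 201, 197, 196, 200, 113, 25, 27, 32, 28]
80 [27, 35, 30, 30, 30, 158, 143, 141, 202, 201, 199, 198, 199, 201, 196, 194, 200, 196, 201, 146, 25, 27, 33, 32]
90 [39, 25, 32, 28, 23, 174, 148, 141, 202, 198, 199, 198, 198, 199, 202, 194, 197, 200, 203, 157, 18, 32, 38, 33]
100 [34, 32, 36, 29, 26, 189, 145, 142, 198, 198, 199, 199, 201, 196, 196, 191, 193, 193, 216, 186, 10, 31, 36, 39]
110 [32, 31, 32, 34, 24, 253, 253, 253, 253, 254, 253, 254, 253, 252, 253, 253, 254, 253, 255, 201, 26, 35, 31, 34]
120 [36, 37, 31, 30, 30, 254, 254, 253, 253, 254, 253, 254, 253, 253, 254, 253, 254, 253, 254, 200, 26, 33, 26, 33]
130 [34, 35, 32, 34, 35, 244, 254, 253, 253, 253, 253, 254, 253, 253, 254, 254, 254, 253, 251, 140, 28, 34, 36, 35]
140 [35, 29, 33, 40, 40, 254, 254, 253, 253, 253, 254, 254, 253, 253, 254, 254, 254, 254, 134, 134, 27, 30, 36, 39]
150 [32, 32, 34, 37, 33, 105, 226, 253, 253, 253, 254, 253, 253, 253, 254, 254, 254, 254, 141, 170, 21, 31, 33, 28]
160 [37, 35, 33, 34, 28, 117, 222, 253, 253, 254, 254, 254, 253, 252, 254, 254, 254, 253, 138, 165, 19, 28, 33, 26]
170 [28, 30, 38, 36, 34, 152, 221, 244, 253, 253, 253, 254, 252, 252, 254, 253, 254, 253, 128, 135, 21, 39, 32, 33]
180 [31, 32, 32, 33, 37, 189, 220, 251, 253, 253, 253, 253, 253, 253, 253, 253, 254, 253, 134, 93, 34, 32, 35, 36]
```

```bash
python3 - <<'E'
from h import *
g=cv2.cvtColor(cv2.imread("pics/w9.png"),6)
for r in range(40,146,8):print(r,[int(x) for x in g[r,206:236]],"|",[int(x) for x in g[r,286:312]])
E
```

```text
40 [29, 36, 32, 30, 31, 148, 196, 195, 187, 159, 108, 51, 50, 68, 122, 142, 143, 144, 137, 138, 137, 141, 143, 139, 142, 138, 140, 140, 142, 138] | [146, 144, 142, 141, 142, 142, 138, 143, 140, 144, 143, 125, 89, 81, 86, 93, 153, 201, 195, 181, 127, 51, 25, 27, 29, 31]
48 [33, 34, 23, 29, 31, 96, 170, 196, 191, 171, 113, 59, 49, 55, 111, 144, 142, 144, 145, 138, 141, 143, 142, 143, 143, 144, 141, 136, 141, 140] | [140, 142, 142, 146, 142, 143, 139, 142, 141, 143, 144, 118, 92, 86, 88, 122, 172, 197, 196, 176, 114, 29, 15, 31, 26, 40]
56 [39, 36, 38, 26, 29, 57, 156, 199, 197, 177, 117, 57, 52, 61, 108, 141, 148, 143, 141, 143, 145, 146, 142, 142, 142, 143, 180, 187, 165, 178] | [183, 156, 142, 159, 172, 160, 147, 138, 135, 159, 159, 109, 90, 85, 86, 146, 190, 198, 190, 159, 94, 28, 17, 25, 23, 24]
64 [30, 34, 29, 35, 30, 43, 149, 200, 198, 181, 137, 69, 55, 55, 98, 138, 144, 146, 140, 142, 138, 148, 139, 144, 178, 204, 198, 205, 199, 199] | [193, 199, 198, 197, 195, 192, 199, 197, 197, 203, 177, 128, 88, 86, 90, 157, 203, 198, 181, 121, 44, 19, 21, 28, 19, 21]
72 [29, 34, 31, 26, 21,
[... 1976 characters left out ...]
 253, 253, 254, 253, 253, 253, 253] | [254, 254, 253, 253, 253, 253, 251, 252, 254, 255, 247, 115, 97, 129, 145, 148, 118, 45, 21, 26, 27, 21, 30, 29, 34, 32]
136 [33, 32, 40, 34, 32, 32, 26, 42, 183, 254, 254, 238, 152, 144, 238, 254, 254, 254, 253, 254, 254, 254, 253, 253, 253, 254, 253, 253, 253, 253] | [254, 254, 254, 253, 253, 255, 248, 193, 220, 252, 255, 210, 128, 139, 155, 148, 105, 24, 21, 19, 30, 21, 30, 31, 31, 38]
144 [35, 33, 36, 32, 32, 25, 37, 141, 253, 255, 233, 133, 137, 189, 215, 223, 241, 253, 254, 254, 254, 253, 253, 253, 253, 253, 253, 253, 253, 253] | [254, 254, 253, 253, 254, 255, 253, 218, 159, 223, 253, 255, 220, 143, 170, 147, 69, 20, 19, 24, 27, 19, 32, 32, 36, 23]
```

>>> {"api": "move_arm", "payload": {
  "targets": [
    [[0, 0, 0.0015, 0.015, 0], [0, 0, 0, 0.015, 0], [0, 0, 0, 0.008, 0], [0, 0, 0, 0.004, 0], [0, 0, 0, 0.004, 0], [0, 0, 0, 0.004, 0], [0, 0, 0, 0.004, 0], [0, 0, 0, 0.003, 0], [0, 0, 0, 0, 0], [0, 0, 0, 0, 0]]
  ],
  "newtons": 10
}}

```text
clock: 14.13
position: [0.5843, 0.2321, 0.0722]
ee_rot: [-0.415, 3.111, 0.0]
force: [2.6, -0.2, 4.2]
finger_gap: 0.158
grasp_force: 10.0
```

```bash
python3 - <<'E'
from h import *
s,R=st();im=grab_frame("wrist");cv2.imwrite("pics/w10.png",im);g=cv2.cvtColor(im,6)
print([int(x) for x in g[60:200:4,256]])
print([int(x) for x in cv2.cvtColor(cv2.imread("pics/w2.png"),6)[60:200:4,256]])
E
```

```text
t14.13 pos [0.5843 0.2321 0.0722] phi 1.836 tilt z [ 0.003  0.001 -1.   ] F [ 2.6 -0.2  4.2] gap 0.158 gf 10.0 q [ 0.27  0.56  1.59 -0.    0.99 -1.57]
[204, 206, 207, 205, 208, 204, 204, 254, 253, 253, 253, 253, 252, 253, 253, 252, 252, 252, 252, 252, 252, 252, 252, 252, 252, 252, 252, 252, 252, 251, 245, 201, 249, 130, 29]
[189, 63, 111, 202, 228, 232, 231, 182, 224, 255, 255, 255, 255, 240, 245, 217, 252, 251, 251, 251, 250, 250, 251, 251, 251, 251, 250, 251, 250, 247, 207, 214, 255, 29, 26]
```

>>> {"api": "move_arm", "payload": {
  "targets": [
    [[0, 0, 0, 0.001, 0], [0, 0, 0, 0.001, 0], [0, 0, 0, 0, 0], [0.4, 0, 0, 0, 0], [0.4, 0, 0, 0, 0], [0.4, 0, 0, 0, 0], [0.4, 0, 0, 0, 0], [0.4, 0, 0, -0.005, 0], [0.4, 0, 0, -0.01, 0], [0.4, 0, 0, -0.02, 0]]
  ],
  "newtons": 3
}}

```text
clock: 15.02
position: [0.5813, 0.2313, 0.1032]
ee_rot: [0.415, -3.11, 0.001]
force: [0.4, 0.0, -0.1]
finger_gap: 0.399
grasp_force: 0.0
```

>>> {"api": "move_arm", "payload": {
  "targets": [
    [[0.5, 0, 0, -0.04, 0], [0.5, 0, 0, -0.04, 0], [0.5, 0, 0, -0.04, 0], [0.5, 0, 0, 0, 0], [0.5, 0, 0, 0, 0], [0.5, 0, 0, 0, 0], [0.5, 0, 0, 0, 0], [0.5, 0, 0, 0, 0], [0.5, 0, 0, 0, 0], [0.5, 0, 0, 0, 0]]
  ]
}}

```text
clock: 15.85
position: [0.5823, 0.2316, 0.2229]
ee_rot: [0.415, -3.112, 0.001]
force: [0.4, -0.6, -0.7]
finger_gap: 0.495
grasp_force: 0.0
```

```bash
python3 - <<'E'
from h import *
s,R=st();c=calibration("wrist");im=grab_frame("wrist");cv2.imwrite("pics/w11.png",im);np.save("w11.npy",c["world_to_cam"])
b=grab_frame("side");cv2.imwrite("pics/side11.png",b);a=grab_frame("scene")
o=np.zeros((600,800,3),np.uint8);o[:288,:450]=cv2.resize(im[:240,90:465],(450,288))
o[:300,455:755]=cv2.resize(b[195:255,230:290],(300,300),interpolation=2)
o[300:600,455:755]=cv2.resize(b[250:305,235:290],(300,300),interpolation=2)
o[300:600,0:450]=cv2.resize(a[190:250,245:335],(450,300),interpolation=2)
cv2.imwrite("pics/w11v.png",o)
E
```

```text
t15.85 pos [0.5823 0.2316 0.2229] phi 1.836 tilt z [-0.002 -0.001 -1.   ] F [ 0.4 -0.6 -0.7] gap 0.495 gf 0.0 q [ 0.27  0.4   1.45 -0.    1.3  -1.57]
```

View pics/w11v.png

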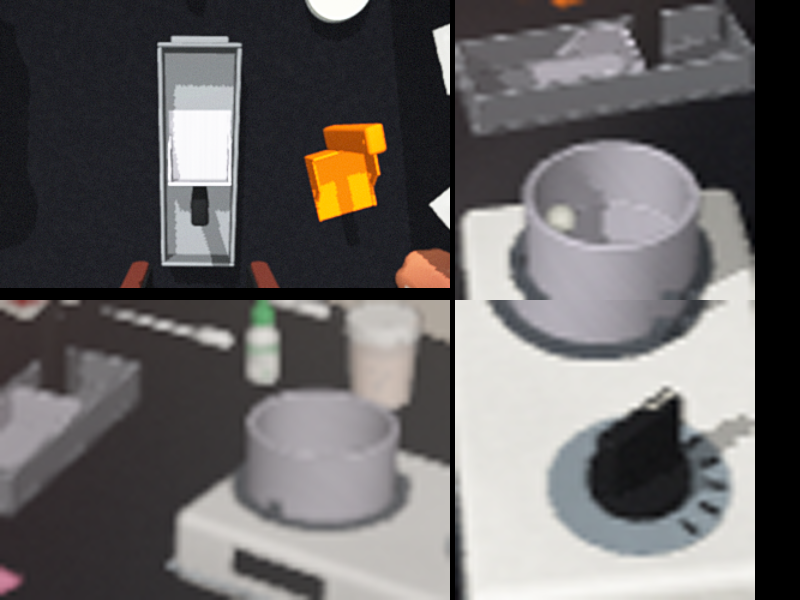

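The view shows the scoop standing flat and upright in the tray, at wrist inset (200,150), with no balls left in the tray. At least one ball is visible in the jar at (562,217), with the others hidden by the near wall. The bar of the knob is at home. Next, the knob.

>>> {"api": "move_arm", "payload": {
  "targets": [
    [[0.5, 0.011, -0.0332, 0, 0], [0.5, 0.011, -0.0332, 0, 0], [0.5, 0.011, -0.0332, 0, 0], [0.5, 0.011, -0.0332, 0, 0], [0.5, 0.011, -0.0332, 0, 0], [0.5, 0.011, -0.0332, 0, 0], [0.5, 0.011, -0.0332, 0, 0], [0.5, 0.011, -0.0332, 0, 0], [0.5, 0.011, -0.0332, 0, 0], [0.5, 0.011, -0.0332, 0, 0]]
  ]
}}

```text
clock: 16.83
position: [0.5635, -0.1191, 0.2243]
ee_rot: [-0.415, 3.114, -0.0]
force: [1.4, -0.3, 0.8]
finger_gap: 0.499
grasp_force: 0.0
```

>>> {"api": "move_arm", "payload": {
  "targets": [
    [[0.5, 0.011, -0.0332, 0, 0], [0.5, 0.011, -0.0332, 0, 0], [0.5, 0, 0, 0, -0.121], [0.5, 0, 0, 0, -0.121], [0.5, 0, 0, 0, -0.121], [0.5, 0, 0, 0, -0.121], [0.5, 0, 0, 0, 0], [0.5, 0, 0, 0, 0], [0.5, 0, 0, 0, 0], [0.5, 0, 0, 0, 0]]
  ]
}}

```text
clock: 17.67
position: [0.56, -0.1872, 0.2241]
ee_rot: [1.146, -2.925, 0.0]
force: [0.5, 0.1, -0.3]
finger_gap: 0.498
grasp_force: 0.0
```

```bash
python3 - <<'E'
from h import *
s,R=st();c=calibration("wrist");im=grab_frame("wrist");cv2.imwrite("pics/w12.png",im);np.save("w12.npy",c["world_to_cam"])
print("pred px",proj(c,(.5605,-.187,.104)))
hsv=cv2.cvtColor(im,cv2.COLOR_BGR2HSV);h,sa,v=cv2.split(hsv)
g=cv2.cvtColor(im,6)
for r in range(90,250,8):print(r,[int(x) for x in g[r,160:352:6]])
d=((sa>35)&(v>90)&(v<190)&(h>90)&(h<115)).astype(np.uint8);n,l,s_,ce=cv2.connectedComponentsWithStats(d)
print([(s_[i].tolist(),ce[i].round(1).tolist()) for i in range(1,n) if s_[i][4]>150])
# same on w6
im=cv2.imread("pics/w6.png");h,sa,v=cv2.split(cv2.cvtColor(im,cv2.COLOR_BGR2HSV));print(im[60,52],im[70,140],hsv[60,52])
d=((sa>30)&(v>90)&(v<190)&(h>90)&(h<115)).astype(np.uint8)[:,:170];n,l,s_,ce=cv2.connectedComponentsWithStats(d)
i=1+np.argmax(s_[1:,4]);p=cv2.convexHull(np.argwhere(l==i)[:,::-1].astype(np.int32));e=cv2.fitEllipse(p);c["world_to_cam"]=np.load("w6.npy");print(e,onz(c,*e[0],.063))
E
```

```text
t17.67 pos [ 0.56   -0.1872  0.2241] phi 2.318 tilt z [-0. -0. -1.] F [ 0.5  0.1 -0.3] gap 0.498 gf 0.0 q [-0.44  0.34  1.53 -0.    1.27 -2.76]
pred px [255.9 184.9]
90 [14, 14, 16, 19, 24, 19, 14, 27, 21, 17, 18, 17, 25, 19, 192, 242, 247, 245, 245, 247, 18, 25, 22, 20, 21, 27, 24, 20, 21, 21, 12, 16]
98 [21, 21, 18, 23, 19, 20, 18, 24, 13, 17, 23, 23, 18, 140, 244, 245, 245, 245, 246, 248, 246, 230, 35, 26, 22, 25, 20, 20, 26, 20, 12, 19]
106 [11, 20, 14, 18, 22, 21, 21, 18, 21, 12, 16, 17, 113, 242, 245, 246, 246, 246, 246, 246, 245, 246, 247, 148, 15, 21, 21, 16, 23, 15, 24, 19]
114 [22, 21, 17, 20, 22, 6, 20, 19, 18, 16, 21, 55, 242, 245, 245, 246, 245, 245, 245, 246, 246, 246, 244, 246, 247, 83, 17, 16, 18, 24, 24, 17]
122 [18, 24, 19, 21, 15, 25, 24, 20, 19, 25, 30, 241, 243, 244, 246, 242, 242, 244, 242, 243, 245, 244, 245, 245, 246, 246, 244, 16, 17, 25, 25, 22]
130 [19, 19, 19, 17, 28, 19, 10, 19, 24, 15, 239, 243, 243, 243, 244, 242, 244, 243, 245, 242, 242, 244, 243, 244, 243, 242, 244, 243, 202, 22, 22, 21]
138 [20, 23, 19, 15, 25, 18, 19, 26, 15, 239, 242, 242, 244, 156
[... 1558 characters left out ...]
8, 189, 247, 244, 244, 244, 242, 243, 244, 251, 96, 204, 72, 80, 107, 125, 136, 139]
226 [15, 16, 19, 15, 9, 22, 26, 50, 51, 23, 243, 241, 242, 245, 191, 197, 243, 242, 242, 245, 244, 242, 242, 19, 60, 56, 81, 107, 120, 129, 132, 141]
234 [18, 20, 21, 22, 13, 11, 59, 56, 31, 9, 192, 243, 245, 244, 230, 237, 244, 244, 245, 243, 244, 245, 244, 15, 30, 59, 57, 101, 111, 118, 182, 188]
242 [19, 16, 18, 23, 20, 59, 58, 57, 28, 19, 13, 7, 196, 241, 241, 242, 243, 244, 241, 241, 242, 245, 246, 13, 26, 56, 59, 55, 107, 202, 141, 139]
[]
[14 12  5] [169 165 149] [ 35  14 201]
((97.01463317871094, 80.92475128173828), (91.10296630859375, 105.17510986328125), 143.6846466064453) [ 0.5595 -0.1889  0.063 ]
```

```bash
python3 - <<'E'
from h import *
c=calibration("wrist");c["world_to_cam"]=np.load("w12.npy")
im=cv2.imread("pics/w12.png");g=cv2.cvtColor(im,6)
s,R=st()
m=((g>145)&(g<185)).astype(np.uint8);m[:,:190]=0;m[:,320:]=0;m[:130]=0;m[215:]=0
n,l,S,ce=cv2.connectedComponentsWithStats(m);i=1+np.argmax(S[1:,4])
p=cv2.convexHull(np.argwhere(l==i)[:,::-1].astype(np.int32));e=cv2.fitEllipse(p)
print(e,S[i],"dial centre",onz(c,*e[0],.062))
for z in(.07,.104):print("c at",z,proj(c,(.5598,-.188,z)))
for r in range(150,216,3):print(r,[int(x) for x in g[r,226:286:2]])
E
```

```text
t17.72 pos [ 0.56   -0.1872  0.2242] phi 2.318 tilt z [-0. -0. -1.] F [-0.3 -0.5 -0.1] gap 0.501 gf 0.0 q [-0.44  0.34  1.53 -0.    1.27 -2.76]
((253.5497283935547, 172.9578399658203), (79.31246948242188, 79.75435638427734), 81.05009460449219) [ 214  134   80   80 2539] dial centre [ 0.5602 -0.1907  0.062 ]
c at 0.07 [255.7 175.9]
c at 0.104 [255.6 183.7]
150 [165, 162, 169, 171, 164, 169, 169, 169, 167, 167, 166, 168, 168, 170, 167, 167, 168, 163, 165, 163, 161, 160, 163, 157, 165, 156, 167, 156, 161, 162]
153 [169, 164, 167, 166, 163, 164, 168, 172, 172, 133, 52, 32, 25, 18, 17, 19, 29, 46, 82, 155, 165, 161, 160, 164, 160, 163, 163, 163, 158, 157]
156 [167, 164, 168, 172, 163, 166, 154, 99, 20, 25, 26, 23, 22, 14, 20, 12, 21, 23, 35, 28, 33, 111, 167, 159, 161, 159, 164, 162, 163, 161]
159 [167, 165, 170, 164, 163, 119, 28, 22, 27, 28, 27, 17, 30, 30, 27, 28, 20, 25, 29, 26, 26, 28, 48, 157, 156, 163, 167, 160, 162, 162]
162 [167, 163, 168, 167, 99, 21, 23, 32, 31, 29, 29, 25, 24, 31, 33, 31, 21, 23, 23, 31, 27, 25, 27, 40, 153, 162, 163, 162, 159, 164]
165 [165, 163, 167, 139, 23
[... 1656 characters left out ...]
, 25, 12, 176, 212, 19, 19, 93, 129, 167, 145, 165, 163, 167, 161, 163, 159, 162, 215, 247]
204 [238, 232, 177, 165, 169, 166, 139, 16, 102, 115, 119, 35, 13, 176, 217, 18, 18, 143, 168, 163, 164, 165, 165, 163, 165, 158, 182, 242, 246, 244]
207 [241, 243, 244, 232, 194, 169, 89, 119, 148, 115, 119, 109, 82, 59, 32, 103, 155, 168, 168, 170, 163, 166, 157, 165, 211, 244, 246, 245, 243, 243]
210 [243, 244, 244, 243, 245, 246, 238, 191, 134, 113, 112, 113, 118, 92, 41, 130, 165, 162, 159, 163, 183, 213, 243, 247, 244, 244, 244, 243, 243, 244]
213 [243, 242, 241, 243, 242, 242, 242, 246, 193, 193, 196, 191, 181, 165, 176, 215, 241, 245, 241, 244, 239, 244, 243, 244, 245, 243, 243, 244, 244, 245]
```

The skirt is centred near (253.8,175.5), and the bar's white line is vertical at column 253. So the bar is aligned with the tool and offset −2.4 mm along tool y. Descending to pinch it.

>>> {"api": "move_arm", "payload": {
  "targets": [
    [[0.5, 0.0008, -0.0024, 0.03, 0], [0.5, 0, 0, 0.03, 0], [0.5, 0, 0, 0.03, 0], [0.5, 0, 0, 0.03, 0], [0.5, 0, 0, 0.02, 0], [0.5, 0, 0, 0.01, 0], [0.5, 0, 0, 0, 0], [0, 0, 0, 0, 0], [0, 0, 0, 0, 0], [0, 0, 0, 0, 0]]
  ],
  "newtons": 15
}}

```text
clock: 18.55
position: [0.5622, -0.1901, 0.0758]
ee_rot: [-1.149, 2.922, -0.003]
force: [-0.6, 0.6, -0.1]
finger_gap: 0.309
grasp_force: 0.0
```

>>> {"api": "move_arm", "payload": {
  "targets": [
    [[0, 0, 0, 0, 0], [0, 0, 0, 0, 0], [0, 0, 0, 0, 0], [0, 0, 0, 0, 0], [0, 0, 0, 0, 0], [0, 0, 0, 0, 0], [0, 0, 0, 0, 0], [0, 0, 0, 0, 0], [0, 0, 0, 0, 0], [0, 0, 0, 0, 0]]
  ],
  "newtons": 30
}}

```text
clock: 19.38
position: [0.5613, -0.1895, 0.0751]
ee_rot: [-1.149, 2.923, -0.001]
force: [-1.4, 0.5, 6.1]
finger_gap: 0.135
grasp_force: 30.0
```

```bash
python3 - <<'E'
from h import *
s,R=st();print(s["torque"].round(3))
E
```

```text
t19.38 pos [ 0.5613 -0.1895  0.0751] phi 2.320 tilt z [ 0.001 -0.    -1.   ] F [-1.4  0.5  6.1] gap 0.135 gf 30.0 q [-0.44  0.51  1.68  0.    0.95 -2.76]
[ 0.343  0.295 -0.166]
```

>>> {"api": "move_arm", "payload": {
  "targets": [
    [[0, 0, 0, -0.001, 0], [0, 0, 0, 0, 0.07], [0, 0, 0, 0, 0.07], [0, 0, 0, 0, 0.07], [0, 0, 0, 0, 0.07], [0, 0, 0, 0, 0.07], [0, 0, 0, 0, 0.07], [0, 0, 0, 0, 0], [0, 0, 0, 0, 0], [0, 0, 0, 0, 0]]
  ],
  "newtons": 30
}}

```text
clock: 20.22
position: [0.5613, -0.1897, 0.0752]
ee_rot: [-0.518, 3.098, -0.001]
force: [1.2, 0.3, -2.8]
finger_gap: 0.138
grasp_force: 30.0
```

```bash
python3 - <<'E'
from h import *
s,R=st();print(s["torque"].round(3))
E
```

```text
t20.22 pos [ 0.5613 -0.1897  0.0752] phi 1.902 tilt z [ 0. -0. -1.] F [ 1.2  0.3 -2.8] gap 0.138 gf 30.0 q [-0.44  0.51  1.68 -0.    0.95 -2.34]
[ 0.147 -0.331  0.073]
```

First click reached: turned 0.418 rad, with a spring torque of about 0.07 N m. On to the second and third.

>>> {"api": "move_arm", "payload": {
  "targets": [
    [[0, 0, 0, 0, 0.07], [0, 0, 0, 0, 0.07], [0, 0, 0, 0, 0.07], [0, 0, 0, 0, 0.07], [0, 0, 0, 0, 0.07], [0, 0, 0, 0, 0.07], [0, 0, 0, 0, 0], [0, 0, 0, 0, 0], [0, 0, 0, 0, 0], [0, 0, 0, 0, 0]]
  ],
  "newtons": 30
}}

```text
clock: 21.05
position: [0.5613, -0.1898, 0.0752]
ee_rot: [0.14, 3.138, -0.001]
force: [2.0, -0.4, -3.5]
finger_gap: 0.135
grasp_force: 30.0
```

>>> {"api": "move_arm", "payload": {
  "targets": [
    [[0, 0, 0, 0, 0.07], [0, 0, 0, 0, 0.07], [0, 0, 0, 0, 0.07], [0, 0, 0, 0, 0.07], [0, 0, 0, 0, 0.07], [0, 0, 0, 0, 0.067], [0, 0, 0, 0, 0], [0, 0, 0, 0, 0], [0, 0, 0, 0, 0], [0, 0, 0, 0, 0]]
  ],
  "newtons": 30
}}

```text
clock: 21.88
position: [0.5613, -0.19, 0.0752]
ee_rot: [0.786, 3.041, -0.001]
force: [3.2, -3.1, -4.8]
finger_gap: 0.134
grasp_force: 30.0
```

```bash
python3 - <<'E'
from h import *
s,R=st();print(s["torque"].round(3))
c=calibration("side");im=grab_frame("side");g=cv2.cvtColor(im,6)
# bystanders: colour masks, before/after
a=cv2.imread("pics/side0.png");d=cv2.absdiff(im,a).max(2)[170:330,300:360]>40
n,l,S,ce=cv2.connectedComponentsWithStats(d.astype(np.uint8));print([S[i].tolist() for i in range(1,n) if S[i][4]>20])
w=calibration("wrist");f=grab_frame("wrist");cv2.imwrite("pics/w13.png",f);g=cv2.cvtColor(f,6)
m=(g>150).astype(np.uint8)
for r in range(90,260,10):print(r,[int(x) for x in g[r,226:290:4]])
E
```

```text
t21.88 pos [ 0.5613 -0.19    0.0752] phi 1.065 tilt z [ 0.    -0.001 -1.   ] F [ 3.2 -3.1 -4.8] gap 0.134 gf 30.0 q [-0.44  0.51  1.68 -0.    0.95 -1.51]
[-0.563 -0.488  0.097]
[[6, 2, 27, 10, 50], [22, 75, 9, 21, 115], [40, 84, 12, 18, 55]]
90 [239, 238, 241, 240, 240, 241, 239, 239, 239, 240, 241, 239, 241, 240, 238, 238]
100 [240, 240, 242, 241, 240, 238, 240, 239, 240, 240, 238, 240, 240, 240, 238, 238]
110 [241, 243, 241, 240, 241, 242, 241, 239, 240, 241, 239, 238, 239, 240, 242, 240]
120 [239, 239, 240, 237, 239, 240, 239, 240, 241, 240, 241, 239, 239, 240, 239, 239]
130 [241, 242, 240, 240, 239, 239, 240, 241, 240, 240, 238, 240, 239, 238, 240, 238]
140 [240, 240, 241, 242, 242, 242, 243, 239, 238, 238, 241, 241, 241, 241, 239, 240]
150 [242, 242, 240, 241, 241, 242, 240, 242, 240, 242, 241, 240, 241, 240, 240, 243]
160 [239, 170, 155, 160, 158, 162, 160, 159, 164, 162, 159, 161, 159, 159, 167, 243]
170 [164, 165, 159, 158, 163, 158, 155, 162, 160, 162, 158, 159, 164, 158, 159, 164]
180 [157, 159, 159, 162, 161, 163, 158, 158, 163, 165, 157, 159, 159, 158, 159, 157]
190 [160, 161, 156, 166, 61, 11, 17, 12, 13, 0, 17, 68, 167, 163, 161, 160]
200 [100, 31, 31, 34, 33, 17, 10, 0, 12, 12, 1, 19, 25, 26, 15, 75]
210 [26, 30, 30, 28, 27, 16, 20, 19, 19, 11, 3, 22, 18, 20, 18, 21]
220 [32, 43, 40, 41, 34, 27, 30, 31, 29, 8, 17, 31, 33, 29, 28, 23]
230 [29, 34, 40, 32, 22, 19, 32, 29, 30, 30, 19, 19, 30, 27, 23, 26]
240 [32, 39, 41, 40, 18, 31, 27, 32, 22, 24, 5, 7, 44, 43, 37, 35]
250 [25, 36, 40, 38, 23, 15, 17, 22, 22, 16, 17, 20, 38, 41, 42, 37]
```

```bash
python3 - <<'E'
from h import *
a=cv2.imread("pics/side0.png");b=grab_frame("side")
for n,i in(("before",a),("after",b)):
  h=cv2.cvtColor(i,cv2.COLOR_BGR2HSV)[235:275,312:345];m=((h[...,0]<8)|(h[...,0]>172))&(h[...,1]>120)&(h[...,2]>60);y,x=np.nonzero(m);print(n,"red cap",x.mean()+312,y.mean()+235,m.sum())
  h=cv2.cvtColor(i,cv2.COLOR_BGR2HSV)[195:225,305:332];m=(h[...,0]>45)&(h[...,0]<80)&(h[...,1]>120)&(h[...,2]>60);y,x=np.nonzero(m);print("green cap",x.mean()+305,y.mean()+195,m.sum())
  print(i[252:268,327].max(1).tolist())
E
```

```text
before red cap 328.2340425531915 249.38297872340425 47
green cap 318.48275862068965 206.41379310344828 29
[233, 221, 242, 244, 244, 230, 220, 216, 213, 208, 205, 200, 197, 192, 96, 32]
after red cap 328.3333333333333 249.48888888888888 45
green cap 318.0769230769231 206.15384615384616 26
[160, 155, 174, 179, 182, 169, 162, 162, 161, 160, 161, 161, 160, 160, 85, 22]
```

The bystanders haven't moved; the red bottle is only in shadow. The knob is held at the third click: turned 1.255 rad, with 0.097 N m of spring torque.

```bash
python3 -c "
from cell import *
print(sign_off())"
```

```text
the job is handed in; nothing more can be done
None
```

The job is handed in: by the camera all four balls went into the jar, the scoop stands upright and released in the tray, the knob is held at the third click (1.255 rad), and the bystanders are still standing.

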